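# Cork cord bobbin and brass end cap onto the dock's rod

## Task

Slide the cork-coloured bobbin onto the horizontal brass rod at the side of the teak charging dock, then fit the square brass cap over the rod's free end, pushed home with its open end first, so that the bobbin sits between the dock and the cap. Let both hang freely on the rod, and leave the blue bobbin where it stands.

Things in the scene. Friction and masses are not known exactly. Their poses are not given: they have to be found in the camera images.
- rod_tip (a point): Centre of the free end of the fixed brass rod: 12 mm thick, level, 100 mm above the table, 100 mm long. +y runs from this end along the rod to the dock's upright teak cheek (face at y = 100 mm; 64 mm wide, top 120 mm above the table); z up. Parts go on along +y. Behind the cheek the dock's box is 55 mm high; its raised lid, 250 mm or more from the rod's end, reaches 150 mm.
- bobbin_center (a point): Centre of the cork-coloured bobbin: rigid square spool with a shallow pale groove, 56 mm square, 30 mm long, about 50 g, round through hole of 36 mm along its y. It stands on a flat side, hole level, centre 28 mm above the table; z up, flat sides (56 mm apart) face +x and -x. Both ends alike. Hanging on the rod, its centre is 12 mm below the rod's axis.
- cap_center (a point): Centre of the square brass cap: 50 mm square, 34 mm long, about 70 g, 25 mm above the table, z up, flat sides face +x and -x. Round blind socket, 32 mm wide, 28 mm deep, opens at its +y end; small teak button on the closed end. At the start its +y points within 40 degrees of the rod's +y. Home on the rod, this centre is 11 mm from the rod's end along +y and, hanging, 10 mm below the axis.
- spare_center (a point): Centre of the blue bobbin, the same in shape and size as the cork one, 28 mm above the table; it is to be left where it stands.
Things that resemble listed ones, but are neither listed nor needed, are in the scene too. Of the things shaped like the part that bears cap_center, the brass one is meant. There is more than one size of the part that bears bobbin_center; the job needs the larger.

How it is judged:
On the way, in this order (a step that is already met when the one before it is completed fails the run):
1. the cork bobbin is threaded on the rod, the cap not yet on (x of bobbin_center in the frame of rod_tip between -0.018 and 0.018 m and z of bobbin_center in the frame of rod_tip between -0.022 and 0.018 m and y of bobbin_center in the frame of rod_tip above 0.022 m and angle between the y axis of bobbin_center and the y axis of rod_tip, either way round below 0.45 rad and distance between cap_center and rod_tip above 0.04 m), for 0.2 s.
2. the brass cap is over the rod's end, the bobbin still on the rod (x of bobbin_center in the frame of rod_tip between -0.018 and 0.018 m and z of bobbin_center in the frame of rod_tip between -0.022 and 0.018 m and y of bobbin_center in the frame of rod_tip above 0.022 m and angle between the y axis of each of bobbin_center, cap_center and the y axis of rod_tip, either way round below 0.45 rad and x of cap_center in the frame of rod_tip between -0.016 and 0.016 m and z of cap_center in the frame of rod_tip between -0.019 and 0.016 m and y of cap_center in the frame of rod_tip above 0.001 m), for 0.2 s.
At the end, for the whole second after the job is handed in: The cork bobbin hangs on the rod (its centre at least 22 mm in from the rod's free end, the rod through its hole, turned under 25 degrees), the brass cap is over the free end to within 10 mm of home and turned under 25 degrees, and the blue bobbin is within 30 mm of its start (all of step 2 and distance of spare_center from where it was at the start of the episode below 0.03 m); the robot touches nothing.
It fails at once if the blue bobbin is moved by more than 30 mm (distance of spare_center from where it was at the start of the episode above 0.03 m).
It also fails if it takes over 62 s, if anything falls off the work surface, if the arm or the gripper's body presses on something with over 40 N, if the wrist force passes 120 N, or if a joint passes its speed limit or range.

## Robot

A 7-joint arm with a two-finger parallel gripper is mounted at the origin on the work surface. World frame = base frame: x ahead of the robot, y to its left, z up, the work surface at z = 0. Lengths are in m, angles in rad, forces in N, time in s.
With the tool pointing down it reaches from about 0.35 to 0.9 m from the base axis. Payload 8.1 kg.
Tool frame: the origin (TCP) lies where the fingers leave the gripper's body, on its centre line; the fingertips stand 66 mm ahead of it and the grasp point (between the pads) lies 47 mm ahead of it (arm.tip_reach is the distance from the TCP to the fingertips, in m); z points along the fingers, y is the direction in which the jaws open and shut (so a half turn about z gives the same grasp; the last joint's range is limited). The gripper opens to 92 mm and grips with 3 to 60 N. Pads are 19 mm wide; open, the fingers measure 130 mm over their backs; the gripper's body (75 mm by 190 mm) begins 47 mm behind the grasp point.
Start: joints at [1.099, 0.434, 0.025, 1.573, -0.012, 1.134, -0.075], TCP at [0.225, -0.583, 0.292] pointing down, gripper open.
Joint ranges: [-2.62, 2.62], [-0.44, 2.09], [-1.27, 1.32], [0.08, 2.57], [-1.32, 4.46], [0.12, 2], [-2.74, 2.74]. Speed limits (rad/s): [2.22, 2.22, 3.01, 3.01, 3.14, 3.14, 3.14].

## Interface

Orientations are given as a rotation vector (axis times angle).
In Python, from cell import arm gives the robot as it stands.
- The arm moves only by the tool carry_out, never from a script. Its argument "plan" is a list of rows, each a list of 5 numbers: the shift along the world's x, y, z in cm, then the turn about the world's z in rad, then the finger opening in cm, from 0 to 9.18. In form: [[tx, ty, tz, spin, fingers], ...]. A call has 1 to 20 rows; each row is the pose to reach, as a shift and turn from the pose measured when the call began; what a row does not reach only later rows make up. A row lasts 1/10 s, in which the tool goes at most 50 mm and 8.59 degrees, less where a joint would pass 70% of its speed; a pose out of reach is approached as far as the arm can. A call with a gripper value outside its range is refused whole. The fingers move at their own pace and stop on an object; "squeeze" is the grip in N (left out, the last holds). Time passes only in rows, so rows that repeat a pose let the fingers close. It gives the time, the measured TCP pose, the force and the opening at its end, in the units of the state.
- arm.observe(): the state, without advancing time (a new reading comes with each control period).
- arm.get_image(name): name is "scene" or "side" or "wrist"; returns (picture, depth): 400x640x3 uint8, red, green, blue; 400x640 float32, m along the optical axis (not along the pixel's ray), 0 where there is no reading.
- arm.get_calibration(name): a dict with "intrinsics" (3x3 intrinsics, pixels), "rvec" (rotation vector, rad) and "tvec" (3), from world to camera coordinates, as OpenCV has them; the wrist camera has in their place "tool_from_camera" (4x4, takes a point from camera to tool coordinates, whose origin is the TCP and whose axes are the flange's). Camera axes: x right, y down, z forward; pixel columns grow to the right and rows downward; lengths in m; the calibration is good to about 2 mm. The wrist camera is an equidistant fisheye: a pixel r from the principal point sees the ray r / f radians off the axis. A picture is of the moment at which its call begins: read the wrist's pose just before it. get_calibration takes no time and is no camera call.
- arm.sign_off(): hands the job in, once; it reports no verdict.
The state is a dict: "clock": time; "joints": joint angles; "dq": joint speeds; "joint_efforts": joint torques, N m; "position": TCP position; "ee_rot": TCP orientation; "force": force on the tool from outside, world axes, zero at the start; "ft_torque": the same for the moment, N m; "width": opening from 0.0 (shut) to 1.0 (fully open).
Only numpy, scipy, OpenCV 4.12 (cv2) and the standard library are available. Lean on these libraries where they do the work, as an engineer would, in place of code of your own. Each camera call takes 0.05 s, during which the arm holds its last target. There are 200 camera calls.

## Working session

There is one attempt and no reset: what is moved stays moved. The work goes in short steps, Python scripts to look and compute and a tool call to move; the robot and the scene stay as the last step left them, time stands still between calls to the robot, and variables do not carry over. Pictures are saved under pics/ and viewed, about 8 in all and at most 12, crops included, and the job is handed in when it is done.

Besides the shell and the picture viewer there is one more tool, called after ">>>" as a command line: name --pt "numbers of a row" for each row, then --argument value for the rest. carry_out: Moves the arm, as the interface text tells. Its arguments: {"type":"object","properties":{"plan":{"type":"array"},"squeeze":{"type":"number"}},"required":["plan"]}

```bash
ls; mkdir -p pics; cat > h.py <<'E'
import numpy as np, cv2
from cell import arm
from scipy.spatial.transform import Rotation as R
def cam(n):
    c=arm.get_calibration(n); K=np.array(c["intrinsics"]); Rm=cv2.Rodrigues(np.array(c["rvec"],float))[0]; return K,Rm,np.array(c["tvec"],float).ravel()
def cloud(n,depth):
    K,Rm,t=cam(n); v,u=np.indices(depth.shape)
    p=np.stack([(u-K[0,2])/K[0,0],(v-K[1,2])/K[1,1],np.ones(depth.shape)],-1)*depth[...,None]
    return (p-t)@Rm
def save(n,im): cv2.imwrite(n,im[...,::-1])
E
python3 - <<'E'
from h import *
for n in ("scene","side"):
    im,d=arm.get_image(n); save(f"pics/{n}0.png",im); np.savez(f"{n}0.npz",im=im,d=d)
    K,Rm,t=cam(n); print(n,K.diagonal(),"cam at",(-Rm.T@t).round(3),"fwd",Rm[2].round(2), (d>0).mean())
s=arm.observe(); print(s["position"],s["ee_rot"],s["width"],s["clock"])
E
```

```text
pics
scene [407.16314563 407.16314563   1.        ] cam at [ 0.951 -0.345  0.491] fwd [-0.7   0.34 -0.63] 0.99589453125
side [430.21195188 430.21195188   1.        ] cam at [ 0.213 -0.476  0.581] fwd [ 0.45  0.52 -0.72] 0.99602734375
[ 0.22511119 -0.58264394  0.29151539] [-3.08698762e+00 -5.75661923e-01  6.42575689e-04] 0.9989304873508348 0.1
```

View pics/scene0.png

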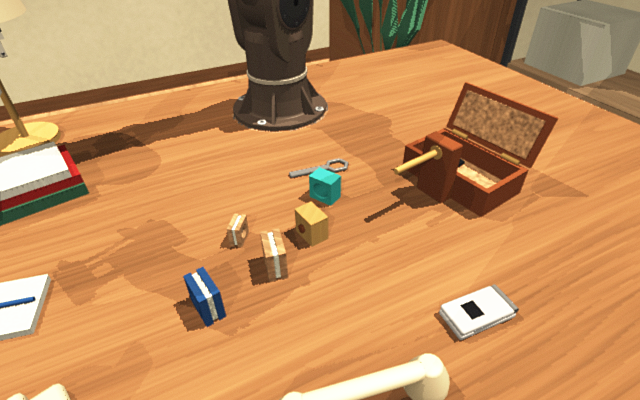

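View pics/side0.png

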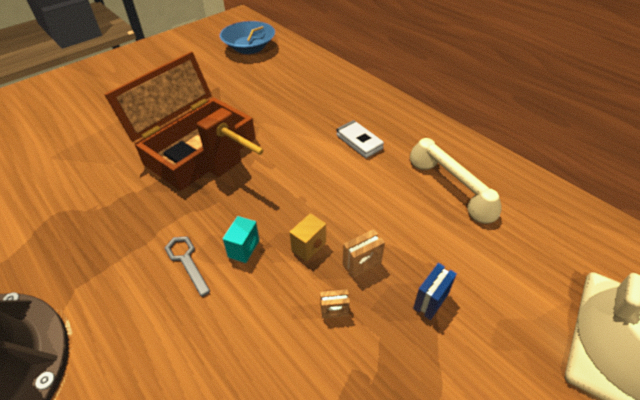

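Scene view: the two cork bobbins are at (274,254), large, and (237,230), small. The caps are brass at (311,223) and teal at (325,186), the blue bobbin is at (205,296), and the rod runs from (398,170) to (438,153). I choose the large cork bobbin and the brass cap.

```bash
python3 - <<'E'
from h import *
def rect(P,name):
    (c,sz,a)=cv2.minAreaRect((P[:,:2]*1000).astype(np.float32))
    a=np.deg2rad(a); 
    ax=np.array([np.cos(a),np.sin(a)]); 
    if sz[0]>sz[1]: ax=np.array([-ax[1],ax[0]])   # short side = part axis
    print(name,len(P),"c",np.round(c,1),"size",np.round(sorted(sz),1),"axis deg",np.rad2deg(np.arctan2(ax[1],ax[0])).round(1),"z",np.median(P[:,2]).round(4))
seeds={"scene":dict(cork=(274,254),small=(237,230),cap=(311,223),teal=(325,186),blue=(205,296)),
"side":dict(cork=(363,254),small=(335,304),cap=(309,238),teal=(241,240),blue=(434,292))}
for n in seeds:
    f=np.load(f"{n}0.npz"); P=cloud(n,f["d"]); 
    flat=P[150:380,100:500].reshape(-1,3); print(n,"table z",np.median(flat[:,2]).round(4))
    lab=cv2.connectedComponents(((P[...,2]>.012)&(P[...,2]<.075)).astype(np.uint8))[1]
    for k,(u,v) in seeds[n].items():
        m=lab==lab[v,u]; Q=P[m]; top=np.percentile(Q[:,2],97); T=Q[Q[:,2]>top-.004]; rect(T,k)
    # rod
    hsv=cv2.cvtColor(f["im"],cv2.COLOR_RGB2HSV)
    m=(abs(P[...,2]-.1)<.012)&(hsv[...,0]>17)&(hsv[...,0]<32)&(hsv[...,1]>90)
    l,L,st,_=cv2.connectedComponentsWithStats(m.astype(np.uint8)); i=1+st[1:,4].argmax(); Q=P[L==i]
    c=Q.mean(0); d=np.linalg.svd(Q-c)[2][0]; s=(Q-c)@d
    print("rod",len(Q),st[i],"dir",d.round(3),"ends",(c+np.percentile(s,1)*d).round(4),(c+np.percentile(s,99)*d).round(4),"zmax",np.percentile(Q[:,2],98).round(4))
f=np.load("side0.npz")["im"][200:330,200:470]; g=np.load("scene0.npz")["im"][150:330,180:450]
save("pics/crop1.png",np.vstack([cv2.resize(f,(780,375)),cv2.resize(g[:75*2//2*2],(540,300))[:220]if 0 else cv2.resize(g,(780,520))[:225+0]]))
E
```

```text
scene table z -0.0011
cork 468 c [ 522.7 -219.5] size [29.9 59.1] axis deg 78.7 z 0.0546
small 208 c [ 435.1 -251.4] size [21.9 40.7] axis deg 53.5 z 0.0375
cap 435 c [ 482.3 -135.7] size [34.8 53. ] axis deg 97.9 z 0.0485
teal 321 c [398.2 -67.2] size [36.4 51.2] axis deg 118.0 z 0.0484
blue 624 c [ 554.  -335.6] size [30.  58.4] axis deg 99.8 z 0.0547
rod 204 [395 150  42  23 204] dir [ 0.165 -0.986  0.001] ends [0.4907 0.1053 0.1031] [0.5062 0.0123 0.1032] zmax 0.1052
side table z -0.0002
cork 537 c [ 521.3 -218.6] size [31.6 57. ] axis deg 78.7 z 0.0553
small 345 c [ 432.3 -249.9] size [22.5 38.7] axis deg 54.5 z 0.0386
cap 560 c [ 480.2 -134.1] size [35.9 51.4] axis deg 98.9 z 0.0496
teal 571 c [395.9 -66.1] size [34.9 52.4] axis deg 117.7 z 0.0494
blue 628 c [ 551.7 -334.2] size [30.3 58.6] axis deg 99.6 z 0.0554
rod 525 [615 277  25  48 525] dir [-0.698 -0.691 -0.187] ends [ 0.6917 -0.4987  0.1039] [ 0.6551 -0.535   0.0941] zmax 0.1115
```

View pics/crop1.png

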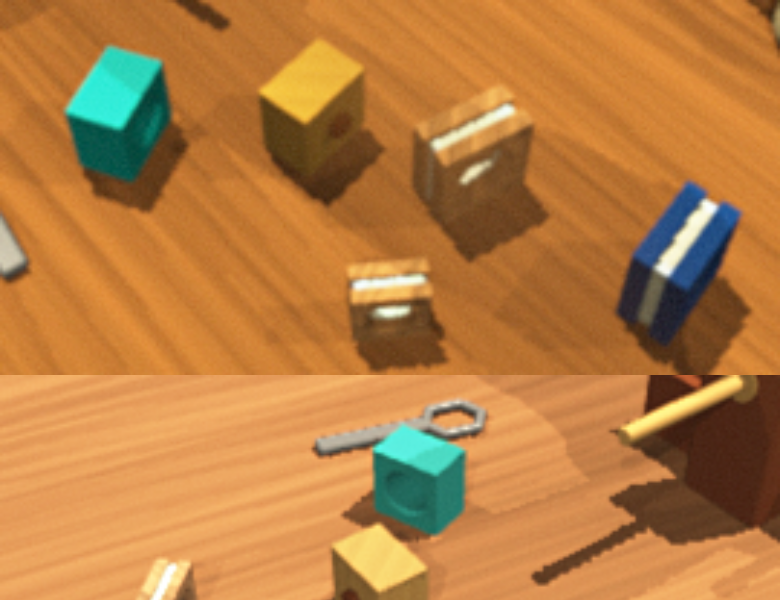

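The crop confirms it: the brass cap shows its teak button on the -y side in both views, so its socket faces +y. The large cork bobbin is the right one. Moving above it now.

>>> carry_out --pt "7 9 -2 0.15 8" --pt "15 18 -5 0.5 8" --pt "22 27 -9 0.8 8" --pt "29.7 36.4 -13 1.0 8" --pt "29.7 36.4 -13 1.0 8" --pt "29.7 36.4 -13 1.0 8" --pt "29.7 36.4 -13 1.0 8" --pt "29.7 36.4 -13 1.0 8" --pt "29.7 36.4 -13 1.0 8" --pt "29.7 36.4 -13 1.0 8" --pt "29.7 36.4 -13 1.0 8" --pt "29.7 36.4 -13 1.0 8" --pt "29.7 36.4 -13 1.0 8" --pt "29.7 36.4 -13 1.0 8" --squeeze 15

```text
clock: 1.5
position: [0.5213, -0.2203, 0.1618]
ee_rot: [-2.436, -1.983, 0.003]
force: [0.2, -0.5, 0.7]
width: 0.872
```

```bash
python3 - <<'E'
from h import *
s=arm.observe(); r=R.from_rotvec(s["ee_rot"]).as_matrix(); print(s["clock"],np.round(s["position"],4),"jaw deg",np.rad2deg(np.arctan2(r[1,1],r[0,1])).round(1),"z",r[:,2].round(3),np.round(s["joints"],2))
im,_=arm.get_image("wrist"); save("pics/w1.png",im)
f=np.load("side0.npz"); P=cloud("side",f["d"])
m=np.zeros(P.shape[:2],bool); m[115:165,205:275]=1
hsv=cv2.cvtColor(f["im"],cv2.COLOR_RGB2HSV)
m&=(abs(P[...,2]-.1)<.014)&(hsv[...,0]>14)&(P[...,1]<.115); Q=P[m]; c=np.median(Q,0); d=np.linalg.svd(Q-c)[2][0]; t=(Q-c)@d
print(len(Q),d.round(3),(c+np.percentile(t,1)*d).round(4),(c+np.percentile(t,99)*d).round(4),np.percentile(Q[:,2],98).round(4))
E
```

```text
1.5 [ 0.5213 -0.2203  0.1618] jaw deg -11.7 z [-0.001 -0.001 -1.   ] [ 0.52  0.5  -0.29  1.85  0.19  0.82 -0.08]
412 [ 0.171 -0.985 -0.003] [0.4838 0.1124 0.1039] [0.501  0.013  0.1036] 0.1117
```

View pics/w1.png

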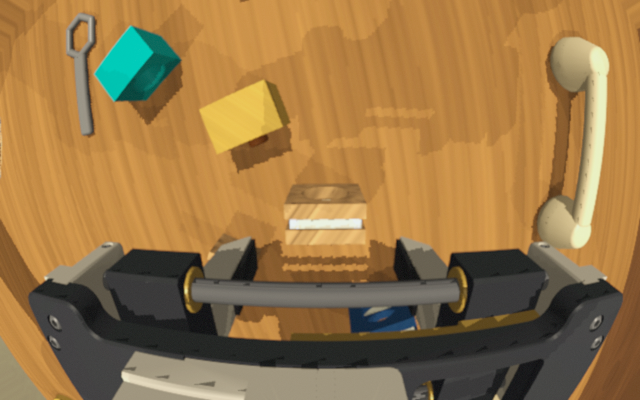

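The wrist view shows the cork bobbin centred between the fingers at (325,215) and square to the jaws. Descending to grasp it.

>>> carry_out --pt "0 0 -4 0 8" --pt "0 0 -8.3 0 8" --pt "0 0 -8.3 0 8" --pt "0 0 -8.3 0 8" --pt "0 0 -8.3 0 8" --pt "0 0 -8.3 0 5" --pt "0 0 -8.3 0 5" --pt "0 0 -8.3 0 5" --pt "0 0 -8.3 0 5" --pt "0 0 -8.3 0 5" --pt "0 0 -8.3 0 5" --pt "0 0 -4 0 5" --pt "0 0 2 0 5" --pt "0 0 2 0 5" --pt "0 0 2 0 5" --squeeze 15

```text
clock: 3.05
position: [0.5225, -0.2205, 0.1839]
ee_rot: [2.434, 1.981, 0.001]
force: [0.4, 0.2, -1.5]
width: 0.612
```

>>> carry_out --pt "-0.3 4 -1 0.1 5" --pt "-0.6 8 -2 0.2 5" --pt "-0.9 12 -3 0.3 5" --pt "-1.1 16 -3.3 0.37 5" --pt "-1.1 18 -3.3 0.37 5" --pt "-1.1 18 -3.3 0.37 5" --pt "-1.1 18 -3.3 0.37 5" --pt "-1.1 18 -3.3 0.37 5"

```text
clock: 3.85
position: [0.5111, -0.0418, 0.15]
ee_rot: [2.031, 2.394, -0.0]
force: [-0.3, -0.2, 0.1]
width: 0.61
```

```bash
python3 - <<'E'
from h import *
s=arm.observe(); r=R.from_rotvec(s["ee_rot"]).as_matrix(); print(s["clock"],np.round(s["position"],4),"jaw deg",np.rad2deg(np.arctan2(r[1,1],r[0,1])).round(1))
a,d=arm.get_image("side"); b,e=arm.get_image("wrist"); c,g=arm.get_image("scene")
save("pics/v2.png",np.vstack([np.hstack([cv2.resize(a[60:260,140:340],(400,400)),cv2.resize(c[80:280,300:500],(400,400))])]))
for n,dd,im in (("side",d,a),("scene",g,c)):
    P=cloud(n,dd); q=abs(P-(s["position"]-[0,0,.05])); m=(q[...,0]<.04)&(q[...,1]<.03)&(q[...,2]<.04)
    print(n,P[m].min(0).round(4),P[m].max(0).round(4))
E
```

```text
3.85 [ 0.5111 -0.0418  0.15  ] jaw deg 9.4
side [ 0.4711 -0.061   0.0689] [ 0.551  -0.0219  0.1396]
scene [ 0.4711 -0.0626  0.0687] [ 0.5509 -0.0215  0.1398]
```

View pics/v2.png

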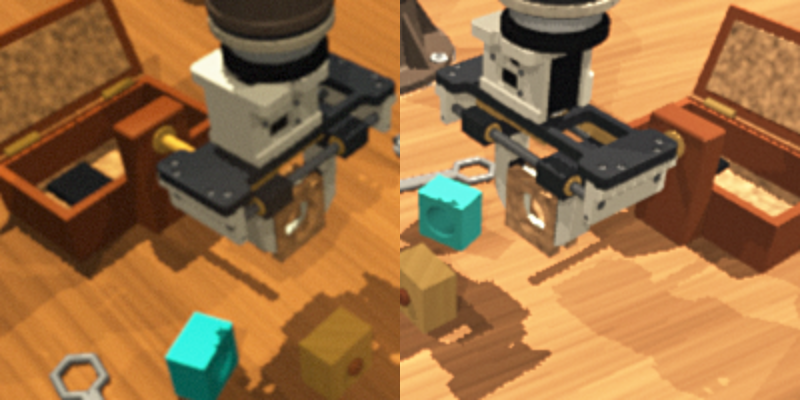

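Side and scene views: the bobbin is held upright and in line with the rod. Inserting part way first.

>>> carry_out --pt "-0.2 2 0 0 5" --pt "-0.45 3.5 0 0 5" --pt "-0.65 5 0 0 5" --pt "-0.9 6.5 0 0 5" --pt "-1.1 8 0 0 5" --pt "-1.1 8 0 0 5"

```text
clock: 4.6
position: [0.5003, 0.0398, 0.1508]
ee_rot: [2.029, 2.395, 0.003]
force: [-0.7, -0.5, -0.7]
width: 0.612
```

>>> carry_out --pt "-0.3 1.8 0 0 5" --pt "-0.6 3.4 0 0 5" --pt "-0.6 3.4 0 0 5" --pt "-0.6 3.4 -0.5 0 5" --pt "-0.6 3.4 -0.9 0 5" --pt "-0.6 3.4 -0.9 0 5"

```text
clock: 5.2
position: [0.4941, 0.0724, 0.1409]
ee_rot: [2.031, 2.394, 0.001]
force: [0.2, -0.2, -0.5]
width: 0.607
```

```bash
python3 - <<'E'
from h import *
a,d=arm.get_image("side"); c,g=arm.get_image("scene")
save("pics/v3.png",np.hstack([cv2.resize(a[60:260,140:340],(400,400)),cv2.resize(c[80:280,300:500],(400,400))]))
E
```

```text
(no output)
```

View pics/v3.png

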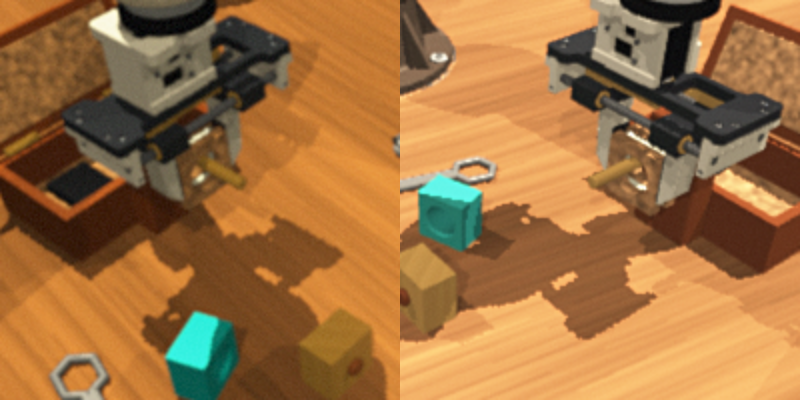

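The rod passes through the bobbin's hole. Releasing, rising, then going above the cap.

>>> carry_out --pt "0 0 0 0 8" --pt "0 0 0 0 8" --pt "0 0 0 0 8" --pt "0 0 0 0 8" --pt "0 0 4 0 8" --pt "0 0 8 0 8" --pt "0 0 9 0 8" --pt "0 -5 9 0 8" --pt "-0.5 -10 9 0 8" --pt "-1 -15 6 -0.02 8" --pt "-1.3 -20.7 2 -0.02 8" --pt "-1.3 -20.7 2 -0.02 8" --pt "-1.3 -20.7 2 -0.02 8" --pt "-1.3 -20.7 2 -0.02 8"

```text
clock: 6.7
position: [0.481, -0.134, 0.161]
ee_rot: [2.056, 2.374, 0.001]
force: [-0.2, 0.6, -0.3]
width: 0.871
```

```bash
python3 - <<'E'
from h import *
s=arm.observe(); r=R.from_rotvec(s["ee_rot"]).as_matrix(); print(s["clock"],np.round(s["position"],4),"jaw deg",np.rad2deg(np.arctan2(r[1,1],r[0,1])).round(1))
a,d=arm.get_image("wrist"); c,g=arm.get_image("side")
save("pics/v4.png",np.hstack([cv2.resize(a[80:400,160:480],(400,400)),cv2.resize(c[60:260,140:340],(400,400))]))
E
```

```text
6.7 [ 0.481 -0.134  0.161] jaw deg 8.2
```

View pics/v4.png

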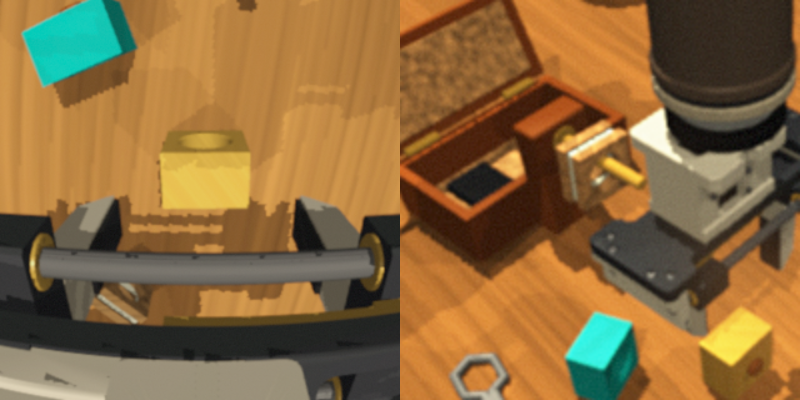

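The bobbin hangs on the rod (side panel), and the cap is square between the fingers with its socket facing the rod. Grasping the cap.

>>> carry_out --pt "0 0 -4 0 8" --pt "0 0 -8.5 0 8" --pt "0 0 -8.5 0 8" --pt "0 0 -8.5 0 8" --pt "0 0 -8.5 0 8" --pt "0 0 -8.5 0 4.5" --pt "0 0 -8.5 0 4.5" --pt "0 0 -8.5 0 4.5" --pt "0 0 -8.5 0 4.5" --pt "0 0 -8.5 0 4.5" --pt "0 0 -8.5 0 4.5" --pt "0 0 -4 0 4.5" --pt "0 0 -1 0 4.5" --pt "0 0 -1 0 4.5" --squeeze 15

```text
clock: 8.2
position: [0.4839, -0.133, 0.1554]
ee_rot: [2.048, 2.371, 0.008]
force: [0.8, -0.2, -1.1]
width: 0.547
```

>>> carry_out --pt "1 3 -0.4 0.02 4.5" --pt "2 6 -0.4 0.02 4.5" --pt "2.7 9 -0.4 0.02 4.5" --pt "2.7 9.6 -0.4 0.02 4.5" --pt "2.7 9.6 -0.4 0.02 4.5" --pt "2.7 9.6 -0.4 0.02 4.5" --pt "2.7 9.6 -0.4 0.02 4.5"

```text
clock: 8.9
position: [0.5105, -0.0384, 0.151]
ee_rot: [2.027, 2.39, 0.006]
force: [0.3, 0.2, 0.4]
width: 0.543
```

```bash
python3 - <<'E'
from h import *
s=arm.observe(); r=R.from_rotvec(s["ee_rot"]).as_matrix(); print(s["clock"],np.round(s["position"],4),"jaw deg",np.rad2deg(np.arctan2(r[1,1],r[0,1])).round(1))
a,d=arm.get_image("side"); c,g=arm.get_image("scene")
save("pics/v5.png",np.hstack([cv2.resize(a[60:260,140:340],(400,400)),cv2.resize(c[80:280,300:500],(400,400))]))
E
```

```text
8.9 [ 0.5105 -0.0384  0.151 ] jaw deg 9.4
```

View pics/v5.png

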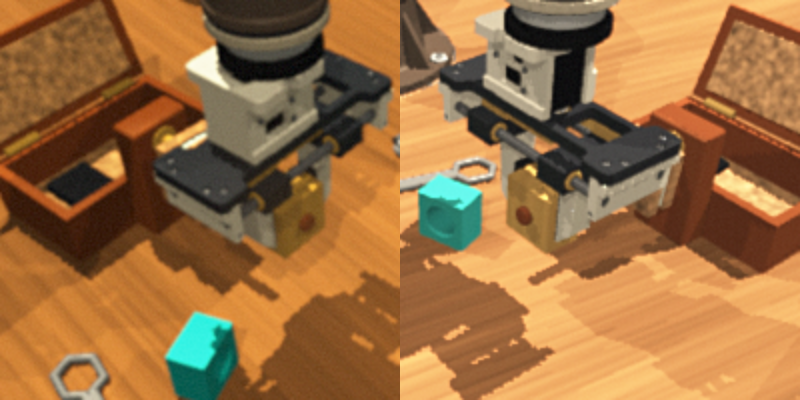

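Cap held, button outward, in line with the rod. Inserting.

>>> carry_out --pt "-0.15 1.5 0 0 4.5" --pt "-0.35 3 0 0 4.5" --pt "-0.55 4.2 0 0 4.5" --pt "-0.7 5.0 0 0 4.5" --pt "-0.75 5.4 0 0 4.5" --pt "-0.75 5.4 0 0 4.5"

```text
clock: 9.6
position: [0.5031, 0.0161, 0.1512]
ee_rot: [2.026, 2.39, 0.007]
force: [-0.2, -0.5, -1.4]
width: 0.543
```

>>> carry_out --pt "-0.05 0.3 0 0 4.5" --pt "-0.1 0.5 0 0 4.5" --pt "-0.1 0.7 0 0 4.5" --pt "-0.1 0.7 0 0 4.5"

```text
clock: 10.0
position: [0.5022, 0.0233, 0.1513]
ee_rot: [2.026, 2.39, 0.007]
force: [-0.1, 0.8, -2.0]
width: 0.545
```

>>> carry_out --pt "-0.02 0.1 0 0 4.5" --pt "-0.03 0.2 0 0 4.5" --pt "-0.03 0.2 0 0 4.5"

```text
clock: 10.3
position: [0.5018, 0.0254, 0.1513]
ee_rot: [2.026, 2.39, 0.007]
force: [0.6, 0.4, -0.0]
width: 0.543
```

>>> carry_out --pt "-0.03 0.15 0 0 4.5" --pt "-0.05 0.3 0 0 4.5" --pt "-0.05 0.3 0 0 4.5"

```text
clock: 10.6
position: [0.5018, 0.026, 0.1512]
ee_rot: [2.027, 2.387, 0.004]
force: [2.4, -8.0, -0.2]
width: 0.545
```

```bash
python3 - <<'E'
from h import *
a,d=arm.get_image("side"); c,g=arm.get_image("scene")
save("pics/v6.png",np.hstack([cv2.resize(a[90:190,200:300],(400,400)),cv2.resize(c[120:220,360:460],(400,400))]))
E
```

```text
(no output)
```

View pics/v6.png

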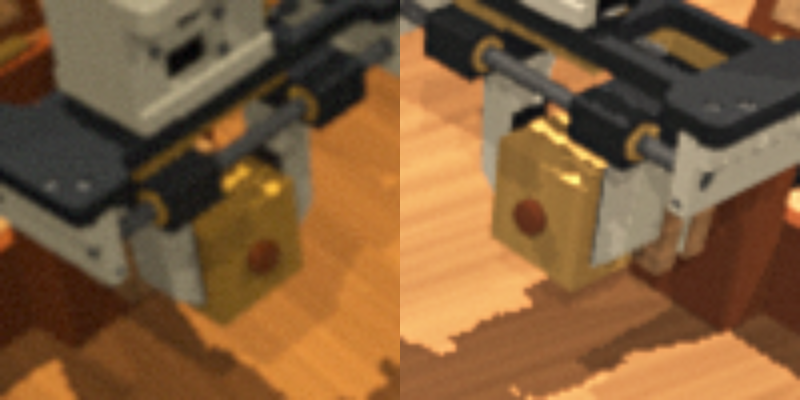

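Contact with 8 N at the expected home depth. Backing off 1 mm, lowering, releasing and rising.

>>> carry_out --pt "0 -0.1 0 0 4.5" --pt "0 -0.1 -0.5 0 4.5" --pt "0 -0.1 -0.8 0 4.5" --pt "0 -0.1 -0.8 0 4.5" --pt "0 -0.1 -0.8 0 8" --pt "0 -0.1 -0.8 0 8" --pt "0 -0.1 -0.8 0 8" --pt "0 -0.1 -0.8 0 8" --pt "0 -0.1 -0.8 0 8"

```text
clock: 11.6
position: [0.5018, 0.025, 0.1433]
ee_rot: [2.027, 2.387, 0.005]
force: [0.5, 0.1, -0.0]
width: 0.866
```

>>> carry_out --pt "0 0 3 0 8" --pt "0 0 7 0 8" --pt "0 0 11 0 8" --pt "0 -5 13 0 8" --pt "0 -10 13 0 8" --pt "0 -15 13 0 8" --pt "0 -20 13 0 8" --pt "0 -20 13 0 8" --pt "0 -20 13 0 8"

```text
clock: 12.5
position: [0.5014, -0.1765, 0.2731]
ee_rot: [2.031, 2.383, 0.004]
force: [-0.5, 0.1, -0.2]
width: 0.872
```

```bash
python3 - <<'E'
from h import *
a,d=arm.get_image("side"); c,g=arm.get_image("scene")
save("pics/v7.png",np.hstack([cv2.resize(a[90:190,180:280],(400,400)),cv2.resize(c[120:220,360:460],(400,400))]))
P=cloud("scene",g); L=cv2.connectedComponents(((P[...,2]>.012)&(P[...,2]<.075)).astype(np.uint8))[1]; Q=P[L==L[296,205]]; Q=Q[Q[:,2]>.05]
print("blue",cv2.minAreaRect((Q[:,:2]*1000).astype(np.float32)))
P=cloud("side",d); u=np.array([-.167,.986]); t=np.array([.5037,.0115])
y=(P[...,:2]-t)@u; x=(P[...,:2]-t)@np.array([.986,.167])
for lo,hi,k in((-.02,.033,"cap"),(.04,.09,"bobbin")):
    m=(abs(x)<.035)&(y>lo)&(y<hi)&(P[...,2]>.05)&(P[...,2]<.135); print(k,m.sum(),"y",np.percentile(y[m],[2,98]).round(4),"z",np.percentile(P[...,2][m],[2,98]).round(4),"x",np.percentile(x[m],[2,98]).round(4))
s=arm.observe();print(s["clock"],s["position"],s["force"])
E
```

```text
blue ((553.4683837890625, -335.6558837890625), (58.49513626098633, 30.089248657226562), 9.332459449768066)
cap 1059 y [-0.01    0.0285] z [0.0667 0.1162] x [-0.0272  0.0213]
bobbin 943 y [0.0475 0.0786] z [0.0632 0.1174] x [-0.0297  0.027 ]
12.6 [ 0.50191566 -0.17351794  0.27327605] [0.42957451 0.76177757 0.4569185 ]
```

View pics/v7.png

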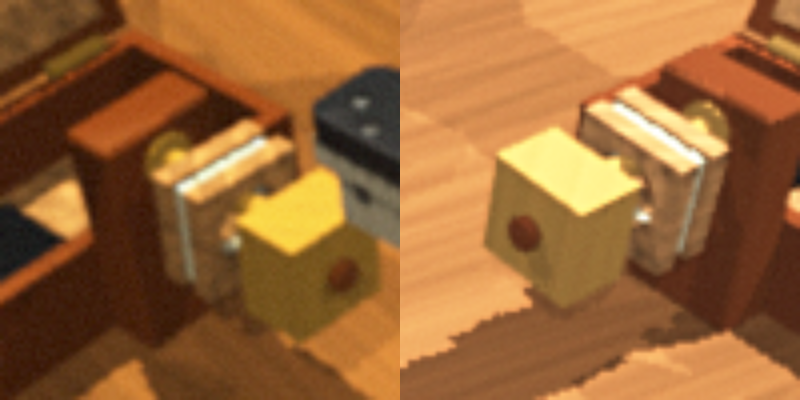

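Both parts hang on the rod: the cap's centre is about 11 mm in and the bobbin's about 63 mm in. The blue bobbin hasn't moved. Handing in.

```bash
python3 -c "
from cell import arm
print(arm.sign_off())"
```

```text
the job is handed in; nothing more can be done
None
```

I slid the large cork bobbin onto the rod, then fitted the brass cap over the free end with its socket first. I handed the job in at about 12.6 s; `sign_off` gives no verdict.

- **Cap:** it met the rod's end with about 8 N at the expected depth. I then backed off 1 mm, lowered it and released it.
- **Final positions:** depth images after release put the cap's centre about 11 mm in from the rod's end and the bobbin's about 63 mm in. Both hang with no visible tilt, and the gripper is well clear.
- **Blue bobbin:** it is within about 1 mm of where it started.
- **Disagreements:** the two fixed cameras differed by about 2 mm on the parts and 5 mm on the rod. I used the average for the rod, well inside the clearances. The cap also went about 4 mm further than my estimate before it touched.

No check failed.

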